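# Put the chisels back in the colour-coded caddy

### The arm

A 6-joint arm with a two-finger parallel gripper is mounted at the origin on the work surface. World frame = base frame: x ahead of the robot, y to its left, z up, the work surface at z = 0. Lengths are in mm, angles in rad, forces in N, time in s.
With the tool pointing down it reaches from about 275 to 850 mm from the base axis. Payload 5.2 kg.
Tool frame: the origin (TCP) lies midway between the tips of the shut fingers; the grasp point (between the pads) lies 19 mm behind it; z points along the fingers, y is the line along which they close (so a half turn about z gives the same grasp; the last joint's range is limited). The gripper opens to 85 mm and grips with 20 to 120 N. Pads are 22 mm wide; open, the fingers measure 114 mm over their backs; the gripper's body (76 mm by 85 mm) begins 54 mm behind the grasp point. The pads swing forward as they close: fully open they stand 13 mm farther back than shut.
Start: joints at [-1.521, 0.259, 1.535, -0, 1.348, -0.203], TCP at [137.585, -532.518, 231.31] pointing down, gripper open.
Joint ranges: [-3.14, 3.14], [-0.91, 2.08], [0.19, 2.58], [-1.22, 4.36], [0.22, 2.71], [-3.12, 3.12]. Speed limits (rad/s): [2.57, 2.57, 3.14, 3.14, 3.14, 3.14].

### API

Orientations are given as a unit quaternion [w, x, y, z].
In Python, from plant import arm, jaws, kinematics, viewer, status gives the robot as it stands. Calls block until the motion is done:
- arm.goto(position, orientation): joint-space move of the TCP to a pose.
- arm.servo_line(position, orientation=None, vel=150, contact_N=None): straight line of the TCP; orientation=None keeps the orientation; vel is the mean speed in mm/s. With contact_N (N) it stops when the force on the tool has changed by that much, and returns True; else False.
- arm.move_j(angles): joint-space move.
- jaws.move_gripper(opening, strength=None): finger opening in mm; strength is the grip in N (None keeps the last); returns when the fingers have stopped.
- arm.wait(seconds).
- kinematics.ik(position, orientation): joint angles nearest the present ones, or None.
- viewer.grab_frame(name): name is "side" or "top" or "wrist"; returns a dict with "frame" (480x640x3 uint8, red, green, blue), "K" (3x3 intrinsics, pixels), "eye" and "rotation" of the camera in the world; the wrist camera has in their place "T_tool_cam" (4x4, takes a point from camera to tool coordinates, whose origin is the TCP and whose axes are the flange's). Camera axes: x right, y up, looking along -z (the intrinsics and any distortion apply to the point x, -y, -z); pixel columns grow to the right and rows downward; lengths in mm; the calibration is good to about 2 mm. A picture is of the moment at which its call begins: read the wrist's pose just before it. There is no depth.
A pose or a line that the arm cannot do raises arm.PlanningError and nothing moves.
- arm.close_job(): hands the job in; it is judged then, once.
Readings, each from a call of its own:
- status.read_t(): time.
- status.read_joint_pos(): joint angles.
- status.read_qvel(): joint speeds.
- status.read_joint_torque(): joint torques, N m.
- status.read_tcp_pos(): TCP position.
- status.read_eef_rot(): TCP orientation.
- status.read_ft_force(): force on the tool from outside, world axes, zero at the start.
- status.read_ft_torque(): the same for the moment, N m.
- status.read_finger_gap(): finger opening in mm.
- status.read_grip_force(): force on a finger pad.
Only numpy, scipy, OpenCV 4.12 (cv2) and the standard library are available. Lean on these libraries where they do the work, as an engineer would, in place of code of your own. Each camera call takes 0.05 s, during which the arm holds its last target. There are 200 camera calls.

### The job

Put the four chisels away in the caddy: lay each one down, not dropped, flat and lengthwise in the trough of the same colour as its handle; its blade may point either way. The two screwdrivers with similar handles do not belong there: leave them lying where they are.

Things in the scene. Friction and masses are not known exactly. Their poses are not given: they have to be found in the camera images.
- chisel_red: Loose wood chisel, red handle, broad flat steel blade 18 mm wide; 140 g. Handle 90 long, 26 wide, 30 mm high, flat-sided, does not roll. Origin: underside of the handle at mid-length (grip here, across y); +x towards the blade, z up. Reaches from x = -45 mm (butt) to +105 mm (tip); blade 8 to 12 mm above the underside.
- chisel_blue: Loose wood chisel, blue handle, broad flat steel blade 24 mm wide; 140 g. Handle 90 long, 26 wide, 30 mm high, flat-sided, does not roll. Origin: underside of the handle at mid-length (grip here, across y); +x towards the blade, z up. Reaches from x = -45 mm (butt) to +105 mm (tip); blade 8 to 12 mm above the underside.
- chisel_green: Loose wood chisel, green handle, broad flat steel blade 22 mm wide; 140 g. Handle 90 long, 26 wide, 30 mm high, flat-sided, does not roll. Origin: underside of the handle at mid-length (grip here, across y); +x towards the blade, z up. Reaches from x = -45 mm (butt) to +105 mm (tip); blade 8 to 12 mm above the underside.
- chisel_yellow: Loose wood chisel, yellow handle, broad flat steel blade 20 mm wide; 140 g. Handle 90 long, 26 wide, 30 mm high, flat-sided, does not roll. Origin: underside of the handle at mid-length (grip here, across y); +x towards the blade, z up. Reaches from x = -45 mm (butt) to +105 mm (tip); blade 8 to 12 mm above the underside.
- screwdriver_red: Look-alike, not for the caddy: loose screwdriver, red handle of the chisels' size (90 x 26 x 30 mm) with dark grooves on top and a thin round 6 mm shank instead of a broad blade. Origin, axes and extent (x -45 to +105 mm) as the chisels.
- screwdriver_blue: Look-alike, not for the caddy: loose screwdriver, blue handle of the chisels' size (90 x 26 x 30 mm) with dark grooves on top and a thin round 6 mm shank instead of a broad blade. Origin, axes and extent (x -45 to +105 mm) as the chisels.
- slot_red: Red open plastic trough, fixed; four stand side by side 64 mm apart, in shuffled order, in a low plywood caddy (rim 24 mm above the table, 8 mm wide). Outside 190 (x) x 64 (y) x 18 mm high, walls and floor 3 mm. Origin: centre of its underside, 6 mm above the table; x lengthwise, z up. Inner floor 3 mm, rim 18 mm above the origin.
- slot_blue: Blue open plastic trough, fixed; four stand side by side 64 mm apart, in shuffled order, in a low plywood caddy (rim 24 mm above the table, 8 mm wide). Outside 190 (x) x 64 (y) x 18 mm high, walls and floor 3 mm. Origin: centre of its underside, 6 mm above the table; x lengthwise, z up. Inner floor 3 mm, rim 18 mm above the origin.
- slot_green: Green open plastic trough, fixed; four stand side by side 64 mm apart, in shuffled order, in a low plywood caddy (rim 24 mm above the table, 8 mm wide). Outside 190 (x) x 64 (y) x 18 mm high, walls and floor 3 mm. Origin: centre of its underside, 6 mm above the table; x lengthwise, z up. Inner floor 3 mm, rim 18 mm above the origin.
- slot_yellow: Yellow open plastic trough, fixed; four stand side by side 64 mm apart, in shuffled order, in a low plywood caddy (rim 24 mm above the table, 8 mm wide). Outside 190 (x) x 64 (y) x 18 mm high, walls and floor 3 mm. Origin: centre of its underside, 6 mm above the table; x lengthwise, z up. Inner floor 3 mm, rim 18 mm above the origin.
Things that resemble listed ones, but are neither listed nor needed, are in the scene too. What is shaped like the chisel_green but purple or turquoise is not meant.

How it is judged (in metres and radians):
At the end, for the whole second after the job is handed in: Each chisel rests, released, in its colour's trough: handle middle within 18 mm of the centre line and 50 mm of mid-length, tilt under 0.1 rad, along it within 0.35 rad (either way), underside on the floor (under 9 mm above the trough origin); both screwdrivers within 30 mm of their start (x of chisel_red in the frame of slot_red between -0.05 and 0.05 m and y of chisel_red in the frame of slot_red between -0.018 and 0.018 m and z of chisel_red in the frame of slot_red between 0 and 0.009 m and angle between each of chisel_red, chisel_blue, chisel_green, chisel_yellow's own z axis and vertical below 0.1 rad and angle between the x axis of chisel_red and the x axis of slot_red, either way round below 0.35 rad and linear speed of each of chisel_red, chisel_blue, chisel_green, chisel_yellow below 0.02 m/s and contact force between the fingers and chisel_red below 0.05 N and x of chisel_blue in the frame of slot_blue between -0.05 and 0.05 m and y of chisel_blue in the frame of slot_blue between -0.018 and 0.018 m and z of chisel_blue in the frame of slot_blue between 0 and 0.009 m and angle between the x axis of chisel_blue and the x axis of slot_blue, either way round below 0.35 rad and contact force between the fingers and chisel_blue below 0.05 N and x of chisel_green in the frame of slot_green between -0.05 and 0.05 m and y of chisel_green in the frame of slot_green between -0.018 and 0.018 m and z of chisel_green in the frame of slot_green between 0 and 0.009 m and angle between the x axis of chisel_green and the x axis of slot_green, either way round below 0.35 rad and contact force between the fingers and chisel_green below 0.05 N and x of chisel_yellow in the frame of slot_yellow between -0.05 and 0.05 m and y of chisel_yellow in the frame of slot_yellow between -0.018 and 0.018 m and z of chisel_yellow in the frame of slot_yellow between 0 and 0.009 m and angle between the x axis of chisel_yellow and the x axis of slot_yellow, either way round below 0.35 rad and contact force between the fingers and chisel_yellow below 0.05 N and distance of each of screwdriver_red, screwdriver_blue from where it was at the start of the episode below 0.03 m); the robot touches nothing.
It fails at once if a screwdriver is moved by more than 30 mm (distance of any of screwdriver_red, screwdriver_blue from where it was at the start of the episode above 0.03 m).
It fails at once if a chisel is dropped: out of the fingers with its handle's underside more than 60 mm above the table ((height (world z) of chisel_red above 0.06 m and contact force between the fingers and chisel_red below 0.01 N) or (height (world z) of chisel_blue above 0.06 m and contact force between the fingers and chisel_blue below 0.01 N) or (height (world z) of chisel_green above 0.06 m and contact force between the fingers and chisel_green below 0.01 N) or (height (world z) of chisel_yellow above 0.06 m and contact force between the fingers and chisel_yellow below 0.01 N)).
It also fails if it takes over 99 s, if anything falls off the work surface, if the arm or the gripper's body presses on something with over 40 N, if the wrist force passes 120 N, or if a joint passes its speed limit or range.

## Working session

There is one attempt and no reset: what is moved stays moved. The work goes in short steps, each a Python script; the robot and the scene stay as the last script left them, time stands still between calls to the robot, and variables do not carry over. Pictures are saved under pics/ and viewed, at most 14 in all, crops included, and the job is handed in when it is done.

```bash
ls; mkdir -p pics; python3 - <<'E'
from plant import viewer,status
import cv2,pickle
d={}
for n in("top","side"):
    f=viewer.grab_frame(n); d[n]=f; cv2.imwrite(f"pics/{n}0.png",f["frame"][:,:,::-1]); print(n,[(k,v) for k,v in f.items() if k!="frame"])
pickle.dump(d,open("f0.pkl","wb")); print(status.read_t(),status.read_eef_rot())
E
```

```text
pics
top [('K', array([[498.16109116,   0.        , 311.08850705],
       [  0.        , 498.16109116, 244.23348698],
       [  0.        ,   0.        ,   1.        ]])), ('eye', array([ 336.28638793,   18.46653336, 1063.57301281])), ('rotation', array([ 0.71507204,  0.04838738, -0.05948407, -0.69483256]))]
side [('K', array([[435.5923604 ,   0.        , 320.26000784],
       [  0.        , 435.5923604 , 236.49109666],
       [  0.        ,   0.        ,   1.        ]])), ('eye', array([198.33794174, 563.39680292, 727.8619893 ])), ('rotation', array([-0.21224802, -0.07656035,  0.3437591 ,  0.91154757]))]
0.1 [-8.46181961e-04  9.92023655e-01  1.26048990e-01  6.97098081e-05]
```

View pics/top0.png

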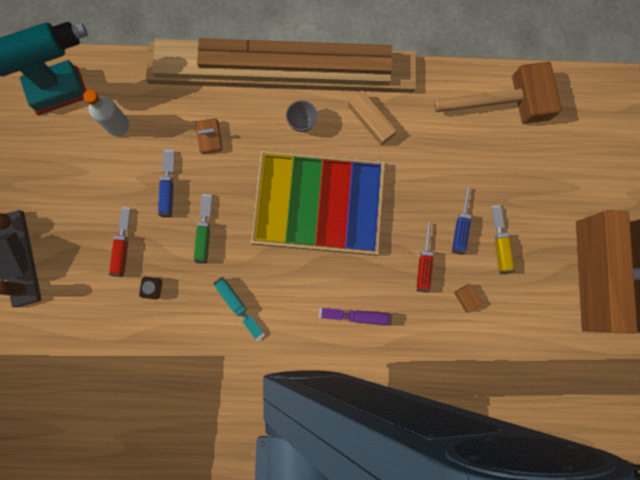

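View pics/side0.png

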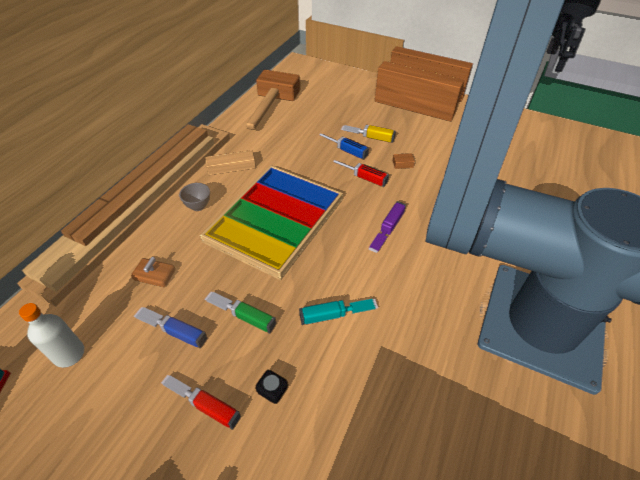

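The top view shows the four chisels with blades pointing up the image: blue (166,183), red (120,242), green (203,228) and yellow (502,238). The screwdrivers are red (426,257) and blue (463,220). The troughs run yellow, green, red, blue from left to right, over pixels 255–382. The side view agrees.

```bash
cat > vis.py <<'E'
import numpy as np,cv2
from scipy.spatial.transform import Rotation as R
H={"red":[(0,6),(174,180)],"blue":[(106,125)],"green":[(50,75)],"yellow":[(21,32)]}
def ray(f,uv,z):
    K=f["K"]; uv=np.atleast_2d(uv).astype(float)
    d=np.c_[(uv[:,0]-K[0,2])/K[0,0],-(uv[:,1]-K[1,2])/K[1,1],-np.ones(len(uv))]
    w,x,y,zz=f["rotation"]; d=R.from_quat([x,y,zz,w]).apply(d)
    return f["eye"]+d*((z-f["eye"][2])/d[:,2])[:,None]
def blobs(f,col,amin=120):
    h=cv2.cvtColor(f["frame"],cv2.COLOR_RGB2HSV)
    m=sum((cv2.inRange(h,(a,165,50),(b,255,255)) for a,b in H[col]))
    m=cv2.morphologyEx(m,cv2.MORPH_OPEN,np.ones((3,3)))
    cs,_=cv2.findContours(m,cv2.RETR_EXTERNAL,cv2.CHAIN_APPROX_NONE)
    out=[]
    for c in cs:
        if cv2.contourArea(c)<amin: continue
        uv=cv2.convexHull(c)[:,0]
        def rect(z): return cv2.minAreaRect(ray(f,uv,z)[:,:2].astype(np.float32))
        (cx,cy),(w,l),a=rect(15)
        if w>l: w,l,a=l,w,a+90
        yaw=(a+90+90)%180-90   # long-axis direction from world x, deg
        out.append((cv2.contourArea(c),uv.mean(0).round(),cx,cy,w,l,yaw))
    return out
E
python3 - <<'E'
import pickle; from vis import *
d=pickle.load(open("f0.pkl","rb"))
for n in d:
  for c in H:
    for b in blobs(d[n],c): print(n,c,b[0],b[1],*[round(float(x),1) for x in b[2:]])
E
```

```text
top red 358.5 [424. 269.] 446.3 -237.4 27.1 70.1 -6.4
top red 340.0 [118. 252.] 460.5 411.7 27.1 69.0 -1.7
top red 2323.0 [333. 206.] 590.2 -41.5 61.3 190.8 -3.4
top blue 1445.0 [366. 210.] 583.0 -113.6 42.7 180.3 -3.3
top yellow 446.5 [503. 253.] 489.7 -408.8 32.8 69.7 7.1
top yellow 2519.0 [273. 198.] 598.4 87.6 65.6 192.2 -3.6
side red 728.5 [213. 406.] 462.6 406.7 28.9 72.4 -2.6
side red 1477.0 [292. 207.] 593.0 -51.6 62.4 193.0 -3.6
side red 324.0 [371. 174.] 446.1 -240.8 49.1 78.0 -5.7
side blue 1243.0 [297. 187.] 588.5 -115.6 60.1 189.7 -3.5
side blue 245.0 [351. 147.] 532.2 -320.5 46.7 78.5 -9.7
side green 415.0 [250. 315.] 496.5 234.1 29.6 72.1 -0.7
side green 1330.5 [277. 226.] 594.5 13.6 60.1 185.6 -3.4
side yellow 2035.5 [252. 242.] 600.8 79.2 67.1 193.7 -3.6
side yellow 283.5 [379. 133.] 490.1 -411.9 58.0 73.1 7.8
```

```bash
python3 - <<'E'
import pickle; from vis import *
d=pickle.load(open("f0.pkl","rb")); f=d["top"]["frame"]
t=np.hstack([cv2.resize(f[140:290,100:225],None,fx=4,fy=4,interpolation=0)[:600,:400],cv2.resize(f[180:300,420:520],None,fx=4,fy=4,interpolation=0)[:600].copy() if 0 else cv2.resize(f[165:315,420:520],None,fx=4,fy=4,interpolation=0)])
cv2.imwrite("pics/crop.png",t[:,:800,::-1]);
h=cv2.cvtColor(f,cv2.COLOR_RGB2HSV)
for n,(u,v) in dict(blue=(166,200),green=(202,245),gslot=(304,200),blueslot=(366,230)).items(): print(n,h[v,u])
E
```

```text
blue [112 164 132]
green [ 64 159 111]
gslot [ 64 171 112]
blueslot [112 176 136]
```

View pics/crop.png

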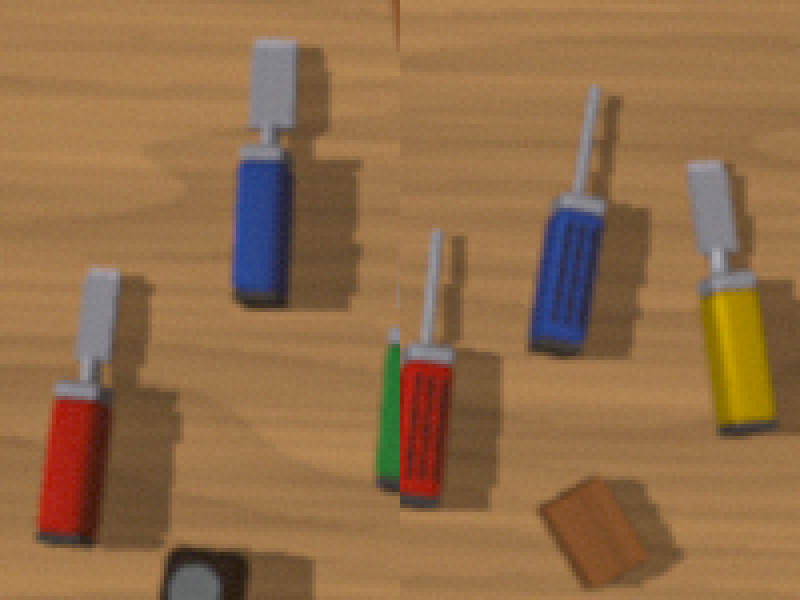

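The crop shows caps and ferrules about symmetric at each end of the coloured part, so the middle of the colour blob is the handle middle. The blue and green masks only need a lower saturation limit. I'll rerun the measurement, plan, and pick yellow first.

```bash
sed -i 's/(a,165,50)/(a,165 if col in("red","yellow") else 125,50)/' vis.py
cat > act.py <<'E'
import numpy as np
from scipy.spatial.transform import Rotation as R
from plant import arm,jaws,kinematics,status
def quat(yaw,p):
    best=None
    for k in(0,180):
        x,y,z,w=(R.from_euler("z",yaw+k,degrees=True)*R.from_euler("x",180,degrees=True)).as_quat()
        q=[w,x,y,z]; j=kinematics.ik(p,q)
        if j is not None:
            c=abs(j[5])
            if best is None or c<best[0]: best=(c,q)
    return best[1]
def pickplace(name,x,y,yaw,sx,sy,syaw,up=150,dx=-30):
    q=quat(yaw,[x,y,up])
    jaws.move_gripper(60); arm.goto([x,y,up],q)
    arm.servo_line([x,y,13],vel=120)
    jaws.move_gripper(15,80); arm.wait(.2)
    g=status.read_finger_gap(); print(name,"gap",g,"grip",status.read_grip_force())
    if not 22<g<31: raise SystemExit("bad grasp")
    arm.servo_line([x,y,up-20],vel=120); print("lifted gap",status.read_finger_gap())
    a=np.radians(syaw); tx,ty=sx+dx*np.cos(a),sy+dx*np.sin(a)
    q=quat(syaw,[tx,ty,up-20]) 
    # keep blade towards +x: choose the half turn nearest the pick orientation
    arm.goto([tx,ty,up-20],q)
    arm.servo_line([tx,ty,36],vel=100)
    hit=arm.servo_line([tx,ty,20],vel=25,contact_N=6); print("contact",hit,status.read_tcp_pos())
    jaws.move_gripper(38); arm.servo_line([tx,ty,up],vel=150); print("t",status.read_t())
E
python3 - <<'E'
import pickle; from vis import *; from act import quat
d=pickle.load(open("f0.pkl","rb"))
for n in d:
  for c in("blue","green"):
    for b in blobs(d[n],c): print(n,c,b[0],b[1],*[round(float(x),1) for x in b[2:]])
for p,y in [((490,-409,150),7),((460,411,150),-2),((600,88,150),-3.5),((550,-110,150),-3.5)]: print(p,np.round(quat(y,p),3))
E
```

```text
top blue 224.5 [461. 232.] 531.6 -316.9 23.7 69.5 -9.7
top blue 268.0 [164. 196.] 593.4 323.5 21.2 66.3 1.8
top blue 2247.0 [364. 203.] 586.1 -105.5 60.6 189.1 -3.4
top green 293.5 [202. 241.] 494.7 238.9 22.9 67.5 -1.3
top green 2254.5 [303. 200.] 594.1 23.0 60.2 189.6 -3.5
side blue 485.0 [181. 331.] 595.8 318.6 29.5 72.7 3.3
side blue 1283.5 [301. 189.] 588.3 -115.9 61.8 190.2 -3.4
side blue 257.5 [352. 148.] 530.1 -320.2 48.9 82.1 -8.6
side green 510.0 [249. 314.] 495.3 233.7 32.5 75.4 -1.2
side green 1575.0 [270. 224.] 596.0 13.4 62.3 191.0 -3.6
side green 140.5 [634. 116.] -139.7 -815.3 28.8 163.4 -89.0
side green 1062.0 [567. 101.] 10.3 -826.2 188.7 260.3 0.8
(490, -409, 150) [0.    0.998 0.061 0.   ]
(460, 411, 150) [0.    0.017 1.    0.   ]
(600, 88, 150) [0.    0.031 1.    0.   ]
(550, -110, 150) [ 0.     1.    -0.031 -0.   ]
```

```bash
python3 - <<'E'
s=open("act.py").read()
i=s.index("def quat"); j=s.index("def pickplace")
s=s[:i]+'''def quats(*poses):
    """One tool half turn for all (yaw, position) poses, so the blade keeps its direction."""
    best=None
    for k in(0,180):
        qs=[(R.from_euler("z",y+k,degrees=True)*R.from_euler("x",180,degrees=True)).as_quat()[[3,0,1,2]].tolist() for y,_ in poses]
        js=[kinematics.ik(p,q) for (_,p),q in zip(poses,qs)]
        if any(v is None for v in js): continue
        c=max(abs(v[5]) for v in js)
        if best is None or c<best[0]: best=(c,qs)
    print("max j6",best[0]); return best[1]
'''+s[j:]
s=s.replace('    q=quat(yaw,[x,y,up])\n','''    a=np.radians(syaw); tx,ty=sx+dx*np.cos(a),sy+dx*np.sin(a)
    q,q2=quats((yaw,[x,y,up]),(syaw,[tx,ty,up-20]))
''').replace('''    a=np.radians(syaw); tx,ty=sx+dx*np.cos(a),sy+dx*np.sin(a)
    q=quat(syaw,[tx,ty,up-20]) 
    # keep blade towards +x: choose the half turn nearest the pick orientation
    arm.goto([tx,ty,up-20],q)''','''    arm.goto([tx,ty,up-20],q2)''')
open("act.py","w").write(s)
E
python3 - <<'E'
from act import *
arm.goto([470,-400,210],quats((7.2,[470,-400,210]))[0])
pickplace("yellow",490,-410,7.2,596,87,-3.5)
from plant import viewer; import cv2
arm.goto([350,330,200],quats((-2,[350,330,200]))[0])
cv2.imwrite("pics/top1.png",viewer.grab_frame("top")["frame"][:,:,::-1])
E
```

```text
max j6 0.5595137630263873
max j6 1.5929442112509244
yellow gap 23.70220920619389 grip 80.93786358833313
lifted gap 24.313943747631882
contact True [565.96477618  88.84458748  22.96208111]
t 9.9583
max j6 1.0123157825732898
```

View pics/top1.png

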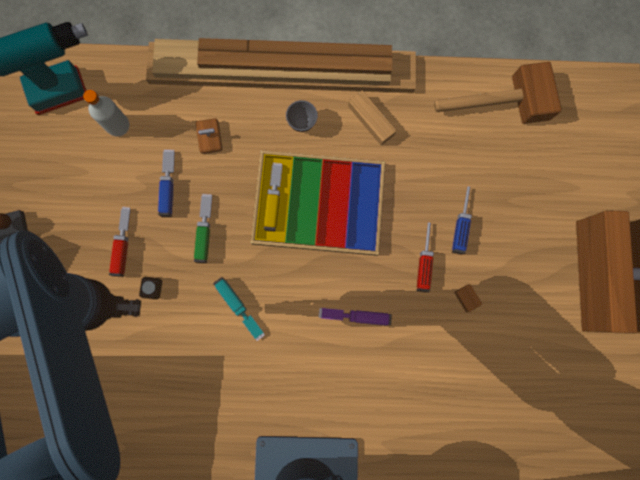

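The yellow chisel lies in its trough: handle at about (271,212), tip at (276,165). Everything else is where it was, so I'll go on with the other three.

```bash
python3 - <<'E'
from act import *
pickplace("green",495,236.5,-1.3,592,23,-3.5)
pickplace("red",461.5,409.5,-2,588,-41,-3.5)
pickplace("blue",594.5,321.5,2,584,-104.4,-3.5)
from plant import viewer; import pickle; from vis import *
arm.goto([350,330,200],quats((-2,[350,330,200]))[0])
d={n:viewer.grab_frame(n) for n in("top","side")}; pickle.dump(d,open("f1.pkl","wb"))
f=d["top"]["frame"]; s=d["side"]["frame"]
c=np.hstack([cv2.resize(f[140:265,240:400],(400,312)),cv2.resize(s[150:290,180:360],(400,312))])
cv2.imwrite("pics/crop2.png",c[:,:,::-1]); cv2.imwrite("pics/top2.png",f[:,:,::-1])
print(status.read_t())
E
```

```text
max j6 1.6637959547489598
green gap 24.025029885235497 grip 79.40972685813904
lifted gap 23.927505031059255
contact True [561.97991452  24.7809431   22.89941008]
t 20.1583
max j6 1.7791598203447345
red gap 24.20430307067319 grip 80.33980250358582
lifted gap 23.830967210860738
contact True [557.9612224  -39.18427338  22.98410082]
t 29.6
max j6 1.866953300104556
blue gap 24.025900499928547 grip 80.94070315361023
lifted gap 23.84712470110227
contact True [ 553.95520052 -102.5763884    23.06652535]
t 40.5
max j6 1.0123157825732898
42.55
```

View pics/crop2.png

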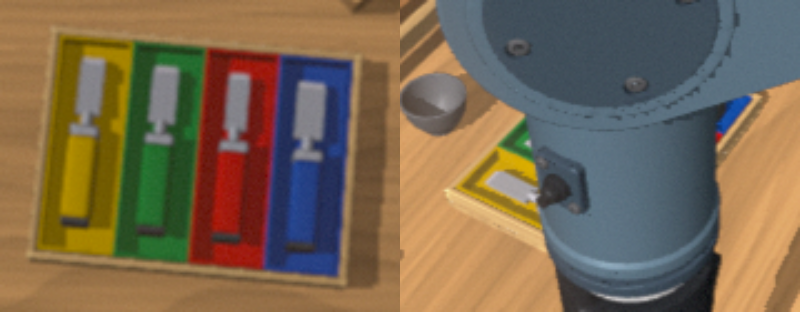

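View pics/top2.png

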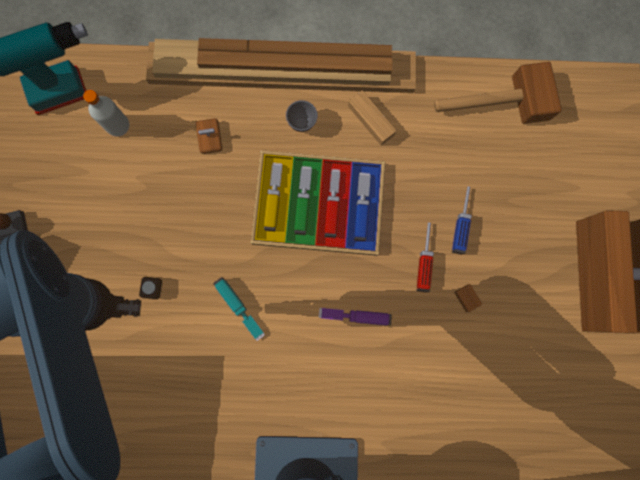

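All four chisels lie near the centre lines of their own troughs, with clear space at both the tip and butt ends. The screwdrivers at (426,257) and (463,220) haven't moved.

```bash
python3 -c "
from plant import arm
print(arm.close_job())"
```

```text
the job is handed in; nothing more can be done
None
```

The four chisels are laid in the troughs matching their handle colours, the two screwdrivers were left where they lay, and I handed the job in at about 43 s of the 99 s allowed; no verdict came back.

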